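# Eject the latched crucible tray with the release pin

## Robot

A 6-joint arm with a two-finger parallel gripper is mounted at the origin on a cart in front of the work surface, level with it; the furniture and walls round the work are solid. World frame = base frame: x ahead of the robot, y to its left, z up, the work surface at z = 0. Lengths are in m, angles in rad, forces in N, time in s.
With the tool pointing down it reaches from about 0.325 to 0.775 m from the base axis. Payload 9.3 kg.
Tool frame: the origin (TCP) lies midway between the tips of the shut fingers; the grasp point (between the pads) lies 19 mm behind it (arm.grip_point_offset is the distance from the TCP to the grasp point, in m); z points along the fingers, y is the direction in which the jaws open and shut (so a half turn about z gives the same grasp; the last joint's range is limited). The gripper opens to 85 mm and grips with 20 to 120 N. Pads are 22 mm wide; open, the fingers measure 114 mm over their backs; the gripper's body (76 mm by 85 mm) begins 54 mm behind the grasp point. The pads swing forward as they close: fully open they stand 13 mm farther back than shut.
Start: joints at [-0.153, 0.259, 0.021, 1.334, 0, 1.418], TCP at [0.55, -0, 0.231] pointing down, gripper open.
Joint ranges: [-3.04, 3.04], [-0.91, 1.82], [-1.04, 1.36], [-1.92, 1.95], [-1.52, 1.45], [-3.14, 3.14]. Speed limits (rad/s): [2.22, 2.22, 2.79, 3.14, 3.14, 3.14].

## Interface

Orientations are given as a unit quaternion [w, x, y, z].
In Python, from station import readout, imaging, job, arm gives the robot as it stands.
- The arm moves only by the tool play_rows, never from a script. Its arguments are lists of equal length, an entry for each row: "translation": the shift along the tool's x, y, z in m, a list of three; "delta_rot": the turn, a rotation vector about the tool's x, y, z in degrees, a list of three; "jaw": the gripper command: -1 is shut, 1 is fully open, values between are in proportion. In form: {"translation": [[dx, dy, dz], ...], "delta_rot": [[rx, ry, rz], ...], "jaw": [jaw, ...]}. A call has 1 to 10 rows; each row shifts and turns the pose as measured when the row begins, along the tool's axes as they then stand; what a row does not reach is not made up. A row lasts 1/8 s, in which the tool goes at most 62.5 mm and 10.7 degrees, less where a joint would pass 70% of its speed; a pose out of reach is approached as far as the arm can. A call with a gripper value outside its range is refused whole. The fingers move at their own pace and stop on an object; "grip_force" is the grip in N (left out, the last holds). Time passes only in rows, so rows that do not move let the fingers close. It gives the time, the measured TCP pose, the force and the opening at its end, in the units of the state.
- readout.state(): the state, without advancing time (a new reading comes with each control period).
- imaging.snapshot(name): name is "scene" or "side" or "wrist"; returns a dict with "pixels" (384x512x3 uint8, blue, green, red), "range_z" (384x512 float32, m along the optical axis (not along the pixel's ray), 0 where there is no reading), "fx", "fy", "cx", "cy" (pixels), "world_from_camera" (4x4, takes a point from camera to world coordinates); the wrist camera has in their place "hand_eye" (4x4, takes a point from camera to tool coordinates, whose origin is the TCP and whose axes are the flange's). Camera axes: x right, y down, z forward; pixel columns grow to the right and rows downward; lengths in m; the calibration is good to about 2 mm. A picture is of the moment at which its call begins: read the wrist's pose just before it.
- job.close_job(): hands the job in, once; it reports no verdict.
The state is a dict: "t": time; "joint_positions": joint angles; "qvel": joint speeds; "joint_efforts": joint torques, N m; "ee_pos": TCP position; "tcp_rot": TCP orientation; "wrist_force": force on the tool from outside, world axes, zero at the start; "torque": the same for the moment, N m; "finger_gap": finger opening in m.
Only numpy, scipy, OpenCV 4.12 (cv2) and the standard library are available. Lean on these libraries where they do the work, as an engineer would, in place of code of your own. Each camera call takes 0.05 s, during which the arm holds its last target.

## Task

The crucible tray of the white station is latched shut. Take the yellow-handled release pin from its blue holder, reach its shaft down through the small brass-ringed hole in the station's top and feel gently for the hidden spring latch, pressing just until the tray pops all the way out (never push the pin against the station with more than 25 N), then put the pin back upright and fully home in its holder. Leave the beaker, timer, sample pot and dropper bottle where they stand.

Things in the scene. Friction and masses are not known exactly. Their poses are not given: they have to be found in the camera images.
- pin: Release pin, loose, 30 to 60 g, 102 mm long. Origin at the centre of its lower tip, z up the pin. Steel shaft, 6 mm diameter, z = 0 to 54 mm; steel flange, 22 mm diameter, z = 54 to 57; yellow square handle 14 x 14 mm (faces square to its x and y), z = 57 to 102. At the start it stands upright in the holder, its flange resting on the holder's top.
- holder: Fixed blue block 56 x 56 x 58 mm on a black 70 x 70 mm foot plate. Origin at the centre of its underside, z up.
- holder_hole (a point): Centre of the mouth of the holder's hole, on the holder's top, 58 mm over the worktop. The hole is 10 mm wide, 55 mm deep, with a small chamfer. Pin home: the flange lies on the top, the tip 54 mm below this point.
- station: Fixed white and grey box 150 (x) x 100 (y) x 80 (z) mm, origin under its centre, z up, tray front facing its own -x. Hidden under its release hole is a spring cap, 20 mm wide, moving straight down. It resists with about 3 N at first touch, plus 0.5 N per mm; the latch lets go after about 8 mm of travel (7 to 8 N); at 10 mm the cap meets a hard stop. Released, it springs back.
- port (a point): Centre of the release hole, at the upper face of the station's 6 mm top plate, 80 mm over the worktop, 35 mm from the station's centre towards its +x. The hole is 10 mm wide; a brass ring (13 mm inside, 23 mm outside, 2 mm high) lies round it. The untouched spring cap's top lies 8 to 32 mm below this point: the depth differs from start to start and is not reported.
- tray (a joint): How far the station's tray stands out (m): 0 latched shut, 0.05 fully out (towards the station's -x). When the latch lets go, a spring pushes the tray out fully within about a second and keeps it there. The tray is 62 mm wide, with a grey front 70 x 32 mm without a grip, and carries two loose nickel crucibles.
- beaker: Bystander, loose: clear beaker, 54 mm diameter, 70 mm high. Origin at the centre of its underside.
- timer: Bystander, loose: pale timer, 62 x 66 x 23 mm. Origin at the centre of its underside.
- pot: Bystander, loose: white sample pot with blue cap, 50 mm diameter, 69 mm high. Origin at the centre of its underside.
- dropper: Bystander, loose: brown bottle with black cap, 36 mm diameter, 78 mm high. Origin at the centre of its underside.
Things that resemble listed ones, but are neither listed nor needed, are in the scene too. Leave any turquoise look-alike of the holder alone.

How it is judged:
On the way, in this order (a step that is already met when the one before it is completed fails the run):
1. the pin is drawn out of its holder (z of pin in the frame of holder_hole above 0.005 m), for 0.1 s.
2. the tray springs out by more than 10 mm while the pin tip is 10 mm or more inside the release hole (z of pin in the frame of port below -0.01 m and horizontal distance between pin and port below 0.008 m and value of joint tray above 0.01 m), for 0.05 s.
At the end, for the whole second after the job is handed in: The tray stands out by at least 44 mm, and the pin is back in its holder: its tip at least 50 mm below the hole's mouth, within 6 mm of the hole's axis, upright within 0.08 rad, released and at rest (value of joint tray above 0.044 m and z of pin in the frame of holder_hole below -0.05 m and horizontal distance between pin and holder_hole below 0.006 m and angle between pin's own z axis and vertical below 0.08 rad and linear speed of pin below 0.02 m/s); the robot touches nothing.
It fails at once if the pin is pushed against the station (plate, ring, latch or tray) with more than 25 N (contact force between pin and station above 25 N).
It fails at once if the beaker, timer, sample pot or dropper bottle is moved by more than 20 mm or tipped over (distance of any of beaker, timer, pot, dropper from where it was at the start of the episode above 0.02 m or angle between any of beaker, timer, pot, dropper's own z axis and vertical above 0.4 rad).
It also fails if it takes over 58 s, if anything falls off the work surface, if the arm or the gripper's body presses on something with over 40 N, if the wrist force passes 120 N, or if a joint passes its speed limit or range.

## Working session

There is one attempt and no reset: what is moved stays moved. The work goes in short steps, Python scripts to look and compute and a tool call to move; the robot and the scene stay as the last step left them, time stands still between calls to the robot, and variables do not carry over. Pictures are saved under pics/ and viewed, and the job is handed in when it is done.

Besides the shell and the picture viewer there is one more tool, called after "Emit:" as a command line: name --argument value ..., lists and objects as JSON in quotes. play_rows: Moves the arm, as the interface text tells. Its arguments: {"type":"object","properties":{"translation":{"type":"array","items":{"type":"array","items":{"type":"number"}}},"delta_rot":{"type":"array","items":{"type":"array","items":{"type":"number"}}},"jaw":{"type":"array","items":{"type":"number"}},"grip_force":{"type":"number"}},"required":["translation","delta_rot","jaw"]}

```bash
mkdir -p pics; ls; cat > h.py <<'E'
import numpy as np, cv2
from station import readout, imaging, job, arm
from scipy.spatial.transform import Rotation as R
def snap(n):
    s=readout.state(); d=imaging.snapshot(n)
    if n=='wrist':
        q=s['tcp_rot']; T=np.eye(4); T[:3,:3]=R.from_quat([q[1],q[2],q[3],q[0]]).as_matrix(); T[:3,3]=s['ee_pos']
        d['W']=T@np.array(d['hand_eye'])
    else: d['W']=np.array(d['world_from_camera'])
    return s,d
def cloud(d):
    z=d['range_z']; v,u=np.mgrid[:z.shape[0],:z.shape[1]]
    P=np.stack([(u-d['cx'])/d['fx']*z,(v-d['cy'])/d['fy']*z,z,np.ones_like(z)],-1)@d['W'].T
    P=P[...,:3].copy(); P[z<=0]=np.nan
    return P
E
python3 - <<'E'
from h import *
for n in ['scene','side','wrist']:
    s,d=snap(n); cv2.imwrite(f'pics/{n}0.png',d['pixels']); np.savez(f'{n}0.npz',**d)
    print(n,d['W'].round(3).tolist(),d['fx'])
print(s)
E
```

```text
pics
scene [[0.85, -0.189, 0.491, 0.033], [-0.526, -0.315, 0.79, -0.857], [0.005, -0.93, -0.367, 0.472], [0.0, 0.0, 0.0, 1.0]] 364.2075766969623
side [[0.999, 0.026, -0.019, 0.556], [0.031, -0.549, 0.836, -1.023], [0.011, -0.836, -0.549, 0.691], [0.0, 0.0, 0.0, 1.0]] 462.55699492240154
wrist [[1.0, -0.001, -0.001, 0.551], [-0.001, -0.956, -0.293, 0.075], [-0.0, 0.293, -0.956, 0.372], [0.0, 0.0, 0.0, 1.0]] 313.06381874431463
{'t': 0.1, 'joint_positions': array([-1.52606566e-01,  2.59172984e-01,  2.08271814e-02,  1.33366888e+00,
       -1.17507928e-05,  1.41818327e+00]), 'qvel': array([ 0.0012857 ,  0.00124512,  0.00239659, -0.0004113 , -0.00019459,
        0.00134312]), 'joint_efforts': array([ 3.14176716e-03, -5.56694484e+01,  3.45071769e+01,  1.17344077e-02,
       -2.28166823e-04,  1.16645586e-05]), 'ee_pos': array([5.49759294e-01, 2.52153547e-05, 2.30702334e-01]), 'tcp_rot': array([-4.87755803e-04,  7.07104354e-01,  7.07108946e-01, -3.65003353e-04]), 'wrist_force': array([-0.50501981, -0.44389494, -0.30466336]), 'torque': array([-0.01592377,  0.03312932, -0.0275873 ]), 'finger_gap': 0.08578003050004539}
```

View pics/scene0.png

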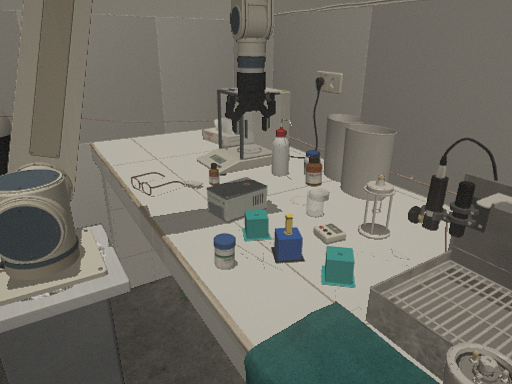

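View pics/side0.png

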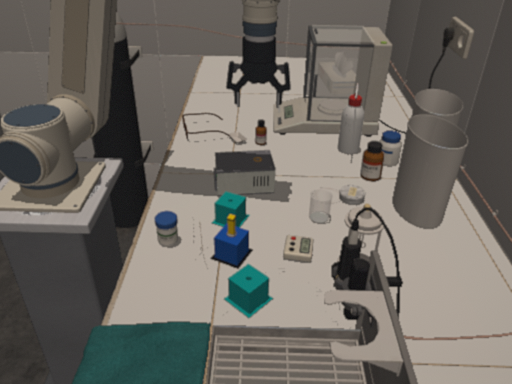

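View pics/wrist0.png

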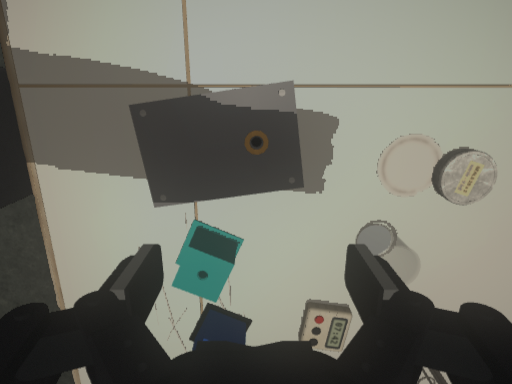

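Scene: the blue holder with the yellow pin is at scene (289,240) / side (232,240). The turquoise look-alikes are at side (230,208) and (249,288). The station is at side (245,172), with its brass ring at wrist (256,142). Next I'll measure these.

```bash
cat > m.py <<'E'
from h import *
for n in ['scene','side','wrist']:
    d=dict(np.load(f'{n}0.npz')); P=cloud(d); hsv=cv2.cvtColor(d['pixels'],cv2.COLOR_BGR2HSV)
    x,y,z=P[...,0],P[...,1],P[...,2]
    ws=(x>.3)&(x<.8)&(y>-.5)&(y<.35)
    H,S,V=hsv[...,0],hsv[...,1],hsv[...,2]
    yel=ws&(H>18)&(H<35)&(S>150)&(V>80)&(z>.03)
    blue=ws&(H>105)&(H<130)&(S>120)&(z>.02)&(z<.07)
    for k,m in (('yel',yel),('blue',blue),('bluetop',blue&(abs(z-.058)<.004))):
        if n=='wrist' and k=='yel':continue
        p=P[m]; 
        if len(p)<5: print(n,k,len(p));continue
        vv,uu=np.nonzero(m)
        print(n,k,len(p),'px',uu.mean().round(),vv.mean().round(),'med',np.median(p,0).round(4),'min',np.percentile(p,2,0).round(4),'max',np.percentile(p,98,0).round(4), cv2.minAreaRect((p[:,:2]*1000).astype(np.float32)))
    top=ws&(abs(z-.08)<.006)&(y>-.12)&(y<.3)&(S<70 if n!='wrist' else True)
    nl,lab,st,ce=cv2.connectedComponentsWithStats(top.astype(np.uint8))
    i=1+st[1:,4].argmax(); p=P[lab==i]; print(n,'top',st[i],np.median(p,0).round(4),cv2.minAreaRect((p[:,:2]*1000).astype(np.float32)))
    br=ws&(H>8)&(H<25)&(S>110)&(abs(z-.082)<.006)
    vv,uu=np.nonzero(br)
    if len(uu): print(n,'brass',len(uu),uu.mean(),vv.mean(),((uu.min()+uu.max())/2,(vv.min()+vv.max())/2),P[br].mean(0).round(4),cv2.minEnclosingCircle((P[br][:,:2]*1000).astype(np.float32)))
d=dict(np.load('side0.npz'));c=d['pixels'][130:320,190:350];cv2.imwrite('pics/sidecrop.png',cv2.resize(c,None,fx=3.2,fy=3.2,interpolation=cv2.INTER_CUBIC)[:600])
E
python3 m.py
```

```text
scene yel 12 px 288.0 222.0 med [ 0.4958 -0.2566  0.096 ] min [ 0.4928 -0.2599  0.0653] max [ 0.5014 -0.2473  0.106 ] ((495.7843933105469, -254.38180541992188), (7.574873447418213, 13.425360679626465), 22.28135108947754)
scene blue 341 px 284.0 238.0 med [ 0.4901 -0.266   0.0574] min [ 0.3551 -0.2871  0.024 ] max [ 0.5267 -0.1949  0.0684] ((433.2601013183594, -222.6551513671875), (59.190921783447266, 200.4375762939453), 65.28334045410156)
scene bluetop 207 px 288.0 234.0 med [ 0.4942 -0.2596  0.0579] min [ 0.4681 -0.2838  0.056 ] max [ 0.528  -0.222   0.0593] ((499.7900085449219, -252.3118896484375), (57.08554458618164, 55.0980110168457), 64.22454071044922)
scene top [207 177  61  23 717] [0.5076 0.0142 0.08  ] ((517.10693359375, 24.308563232421875), (153.88143920898438, 104.21870422363281), 7.845724105834961)
scene brass 33 279.45454545454544 216.42424242424244 (np.float64(267.0), np.float64(205.0)) [ 0.5085 -0.1966  0.0819] ((523.170166015625, -112.0591049194336), 150.3016357421875)
side yel 118 px 231.0 224.0 med [ 0.5003 -0.2581  0.092 ] min [ 0.494  -0.2616  0.0681] max [ 0.5064
[... 977 characters left out ...]
0554] max [ 0.4928 -0.215   0.0571] ((490.2884826660156, -216.0243682861328), (1.6834664344787598, 5.085302352905273), 78.76250457763672)
wrist bluetop 10 px 205.0 340.0 med [ 0.4903 -0.2162  0.0565] min [ 0.4878 -0.217   0.0554] max [ 0.4928 -0.215   0.0571] ((490.2884826660156, -216.0243682861328), (1.6834664344787598, 5.085302352905273), 78.76250457763672)
wrist top [  129    81   175   127 16755] [0.5186 0.0295 0.0787] ((518.0006713867188, 25.66594696044922), (150.445068359375, 100.5303955078125), 8.055020332336426)
wrist brass 275 256.0181818181818 141.89818181818183 (np.float64(256.0), np.float64(142.0)) [0.5528 0.0316 0.0806] ((552.8464965820312, 31.1013126373291), 11.052555084228516)
```

View pics/sidecrop.png

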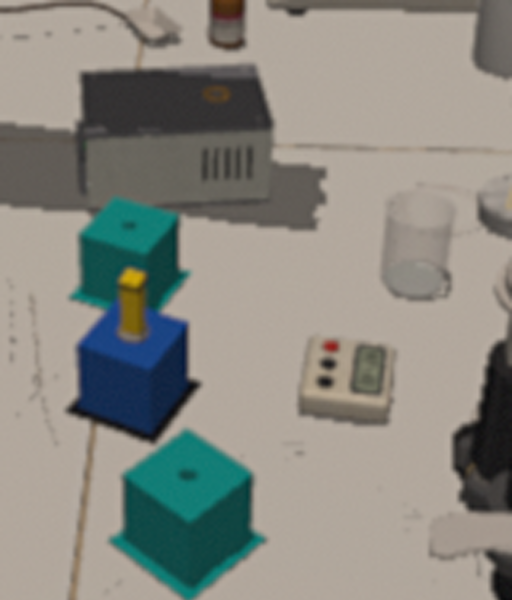

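The three views agree:
- **Station:** centre (0.518, 0.026), yaw 8°. That puts the port at (0.5527, 0.031), which matches the brass ring.
- **Holder:** about (0.500, -0.253). The blue block with the yellow-handled pin is the one meant; both turquoise blocks have empty holes.

I'll move over it for a close look.

Emit:
play_rows --translation '[[-0.05,-0.01,0],[-0.05,-0.01,0],[-0.05,-0.01,0],[-0.05,-0.01,0],[-0.05,-0.01,0],[0,0,0]]' --delta_rot '[[0,0,0],[0,0,0],[0,0,0],[0,0,0],[0,0,0],[0,0,0]]' --jaw '[1,1,1,1,1,1]'

```text
t: 0.9
ee_pos: [0.4985, -0.2565, 0.2288]
tcp_rot: [-0.002, 0.706, 0.708, -0.001]
wrist_force: [0.6, 0.3, 0.3]
finger_gap: 0.0856
```

```bash
cat > m2.py <<'E'
from h import *
s,d=snap('wrist'); cv2.imwrite('pics/wrist1.png',d['pixels']); P=cloud(d)
print(s['t'],s['ee_pos'],s['tcp_rot'],s['wrist_force'])
hsv=cv2.cvtColor(d['pixels'],cv2.COLOR_BGR2HSV);H,S,V=hsv[...,0],hsv[...,1],hsv[...,2]
z=P[...,2]
for k,m in (('yel',(H>18)&(H<35)&(S>130)&(z>.09)&(z<.12)),('blue',(H>105)&(H<130)&(S>120)&(abs(z-.058)<.004))):
    nl,lab,st,ce=cv2.connectedComponentsWithStats(m.astype(np.uint8)); i=1+st[1:,4].argmax();p=P[lab==i]
    print(k,st[i],np.median(p,0).round(4),cv2.minAreaRect((p[:,:2]*1000).astype(np.float32)))
E
python3 m2.py
```

```text
0.9 [ 0.49845866 -0.2565478   0.22878602] [-1.71045587e-03  7.05955497e-01  7.08253848e-01 -6.29929247e-04] [0.57180832 0.25214634 0.34281679]
yel [248 167  18  18 212] [ 0.502  -0.2501  0.1045] ((501.9512023925781, -250.6678466796875), (12.374691009521484, 13.108708381652832), 71.53507232666016)
blue [244 130  39  30 493] [ 0.5082 -0.2319  0.0568] ((507.00128173828125, -232.3392791748047), (16.99567413330078, 43.91071319580078), 65.85355377197266)
```

View pics/wrist1.png

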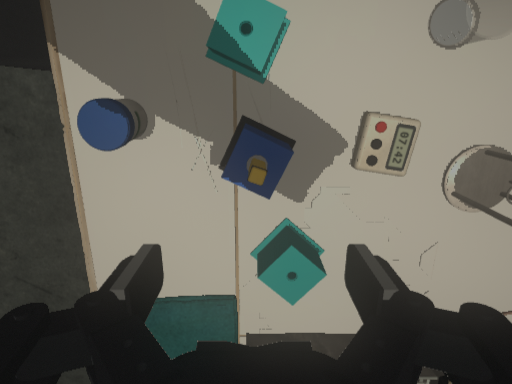

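The blue holder is centred near (258,158), with the yellow handle at (257,176) and the turquoise ones well clear of it. I'll enlarge it for the handle yaw and centre.

```bash
cat > m3.py <<'E'
from h import *
s,d=snap('wrist'); P=cloud(d); np.savez('w1.npz',**d)
hsv=cv2.cvtColor(d['pixels'],cv2.COLOR_BGR2HSV);H,S,V=hsv[...,0],hsv[...,1],hsv[...,2]
z=P[...,2]; W=d['W']; C=W[:3,3]
def proj(uv,h):
    r=np.c_[(uv[:,0]-d['cx'])/d['fx'],(uv[:,1]-d['cy'])/d['fy'],np.ones(len(uv))]@W[:3,:3].T
    return C+r*((h-C[2])/r[:,2])[:,None]
for k,m,h in (('yel',(H>15)&(H<35)&(S>110)&(abs(z-.105)<.006),.106),('blue',(H>105)&(H<130)&(S>80)&(abs(z-.057)<.006),.058)):
    nl,lab,st,ce=cv2.connectedComponentsWithStats(m.astype(np.uint8)); i=1+st[1:,4].argmax()
    vv,uu=np.nonzero(lab==i); p=proj(np.c_[uu,vv].astype(float),h)
    r=cv2.minAreaRect((p[:,:2]*1e4).astype(np.float32)); print(k,st[i],p.mean(0).round(4),r, P[lab==i][:,2].mean())
c=d['pixels'][105:215,200:320];cv2.imwrite('pics/wc1.png',cv2.resize(c,None,fx=5,fy=5,interpolation=cv2.INTER_CUBIC))
E
python3 m3.py
```

```text
yel [248 169  18  18 225] [ 0.5019 -0.2499  0.106 ] ((5018.787109375, -2498.359375), (133.65675354003906, 133.3686065673828), 71.38101196289062) 0.10428859219080319
blue [ 222  130   71   70 2319] [ 0.502  -0.2481  0.058 ] ((5018.626953125, -2504.367919921875), (554.99267578125, 554.079345703125), 64.39751434326172) 0.05671041040296226
```

View pics/wc1.png

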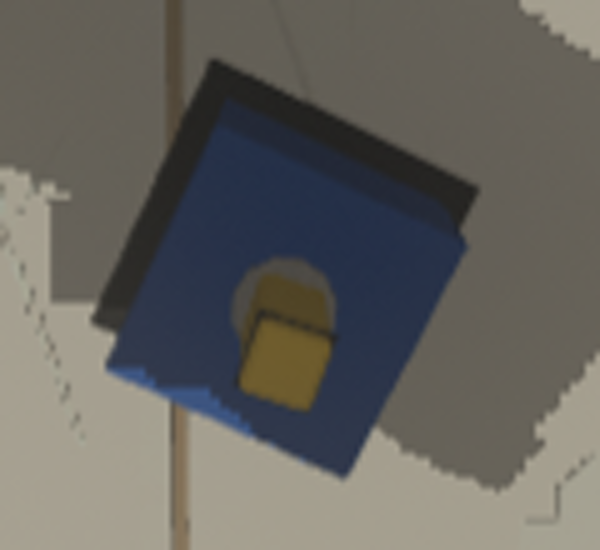

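Emit:
play_rows --translation '[[0.0066,0.0034,0],[0,0,0],[0,0,0.03],[0,0,0.03],[0,0,0]]' --delta_rot '[[0,0,9.4],[0,0,9.4],[0,0,0],[0,0,0],[0,0,0]]' --jaw '[0,0,0,0,0]'

```text
t: 1.62
ee_pos: [0.5039, -0.2398, 0.1687]
tcp_rot: [-0.002, 0.812, 0.583, 0.0]
wrist_force: [0.9, 0.2, 0.1]
finger_gap: 0.0425
```

```bash
cat > c.py <<'E'
from h import *
import sys
# target x y z yaw(of tool y, deg): prints tool-frame correction
def corr(x,y,z,yaw):
    s=readout.state();q=s['tcp_rot'];M=R.from_quat([q[1],q[2],q[3],q[0]])
    c,sn=np.cos(np.radians(yaw)),np.sin(np.radians(yaw))
    T=np.array([[-sn,c,0],[c,sn,0],[0,0,-1]]).T
    if (T[:,1]@M.as_matrix()[:,1])<0: T[:,:2]*=-1
    rv=(M.inv()*R.from_matrix(T)).as_rotvec(degrees=True)
    print('t',s['t'],'pos',np.round(s['ee_pos'],4),'F',np.round(s['wrist_force'],2),'gap',round(s['finger_gap'],4))
    print('d_mm',(M.inv().apply(np.array([x,y,z])-s['ee_pos'])*1000).round(2),'rot',rv.round(2),'tilt',np.degrees(np.arccos(-M.as_matrix()[2,2])).round(2))
corr(*map(float,sys.argv[1:5]))
E
python3 c.py .5019 -.2501 .067 -18.6
```

```text
t 1.625 pos [ 0.5039 -0.2398  0.1687] F [0.85 0.17 0.09] gap 0.0425
d_mm [-10.62   1.66 101.72] rot [-0.16 -0.12 -0.03] tilt 0.2
```

Emit:
play_rows --translation '[[-0.0106,0.0017,0.02],[0,0,0.02],[0,0,0]]' --delta_rot '[[-0.16,-0.12,0],[0,0,0],[0,0,0]]' --jaw '[0,0,0]'

```text
t: 2.0
ee_pos: [0.5042, -0.2486, 0.1321]
tcp_rot: [0.002, 0.811, 0.585, 0.001]
wrist_force: [0.5, -0.6, 0.5]
finger_gap: 0.042
```

```bash
python3 c.py .5019 -.2501 .067 -18.6; python3 - <<'E'
from h import *
s,d=snap('wrist'); cv2.imwrite('pics/w2.png',d['pixels'])
s,d=snap('side'); cv2.imwrite('pics/s2.png',cv2.resize(d['pixels'][100:300,130:400],None,fx=2.9,fy=2.9))
E
```

```text
t 2.0 pos [ 0.5042 -0.2486  0.1321] F [ 0.51 -0.61  0.5 ] gap 0.042
d_mm [-2.11 -2.03 65.08] rot [0.25 0.05 0.21] tilt 0.25
```

View pics/w2.png

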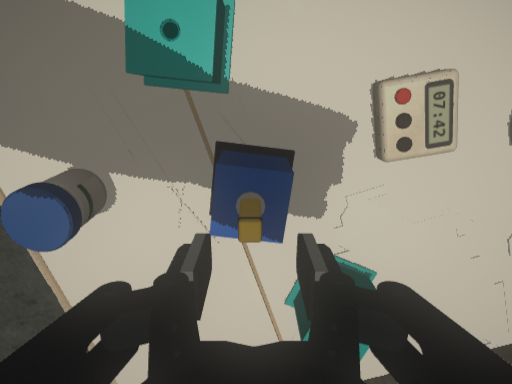

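The handle top (250,230) sits square between the fingers. I'll correct by 2 mm and descend.

Emit:
play_rows --translation '[[-0.0021,-0.002,0],[0,0,0],[0,0,0.02],[0,0,0.02],[0,0,0]]' --delta_rot '[[0.25,0.05,0.2],[0,0,0],[0,0,0],[0,0,0],[0,0,0]]' --jaw '[0,0,0,0,0]'

```text
t: 2.72
ee_pos: [0.5039, -0.2516, 0.0966]
tcp_rot: [0.004, 0.812, 0.584, 0.001]
wrist_force: [-0.4, 0.4, 0.5]
finger_gap: 0.0428
```

```bash
python3 c.py .5019 -.2501 .067 -18.6
```

```text
t 2.725 pos [ 0.5039 -0.2516  0.0966] F [-0.38  0.43  0.5 ] gap 0.0428
d_mm [ 0.82 -2.58 29.56] rot [0.45 0.14 0.01] tilt 0.47
```

Emit:
play_rows --translation '[[0.0008,-0.0026,0.01],[0,0,0.01],[0,0,0.009],[0,0,0],[0,0,0]]' --delta_rot '[[0.45,0.14,0],[0,0,0],[0,0,0],[0,0,0],[0,0,0]]' --jaw '[0,0,0,0,0]'

```text
t: 3.35
ee_pos: [0.5023, -0.2505, 0.0675]
tcp_rot: [0.001, 0.812, 0.584, 0.0]
wrist_force: [-0.2, -0.6, 0.2]
finger_gap: 0.0423
```

```bash
python3 c.py .5019 -.2501 .067 -18.6;python3 c.py .5019 -.2501 .067 -18.6
```

```text
t 3.35 pos [ 0.5023 -0.2505  0.0675] F [-0.21 -0.58  0.16] gap 0.0423
d_mm [ 0.2  -0.54  0.47] rot [0.09 0.02 0.  ] tilt 0.09
t 3.35 pos [ 0.5023 -0.2505  0.0675] F [-0.21 -0.58  0.16] gap 0.0423
d_mm [ 0.2  -0.54  0.47] rot [0.09 0.02 0.  ] tilt 0.09
```

Emit:
play_rows --translation '[[0,0,0],[0,0,0],[0,0,0],[0,0,0],[0,0,0],[0,0,0]]' --delta_rot '[[0,0,0],[0,0,0],[0,0,0],[0,0,0],[0,0,0],[0,0,0]]' --jaw '[-1,-1,-1,-1,-1,-1]' --grip_force 60

```text
t: 4.1
ee_pos: [0.5027, -0.2507, 0.0683]
tcp_rot: [0.001, 0.812, 0.584, 0.001]
wrist_force: [0.1, -0.8, -0.4]
finger_gap: 0.0137
```

```bash
python3 c.py .5019 -.2501 .067 -18.6
```

```text
t 4.1 pos [ 0.5027 -0.2507  0.0683] F [ 0.09 -0.82 -0.37] gap 0.0137
d_mm [ 0.31 -0.94  1.25] rot [0.16 0.04 0.  ] tilt 0.17
```

Gripped (gap 13.7 mm). At grasp the TCP is at (0.5027, -0.2507, 0.0683), so the TCP is 64.3 mm above the tip. Lifting.

Emit:
play_rows --translation '[[0,0,-0.02],[0,0,-0.03],[0,0,-0.04],[0,0,-0.04],[0,0,0]]' --delta_rot '[[0,0,0],[0,0,0],[0,0,0],[0,0,0],[0,0,0]]' --jaw '[-1,-1,-1,-1,-1]'

```text
t: 4.72
ee_pos: [0.502, -0.2502, 0.2014]
tcp_rot: [0.0, 0.812, 0.584, 0.0]
wrist_force: [-0.4, -0.1, -0.2]
finger_gap: 0.0133
```

```bash
python3 c.py .5527 .031 .19 -18.6; python3 - <<'E'
from h import *
s,d=snap('side'); cv2.imwrite('pics/s3.png',cv2.resize(d['pixels'][80:280,130:390],None,fx=3,fy=3))
s,d=snap('wrist'); cv2.imwrite('pics/w3.png',d['pixels'])
E
```

```text
t 4.725 pos [ 0.502  -0.2502  0.2014] F [-0.4  -0.08 -0.19] gap 0.0133
d_mm [282.7  -41.59  11.31] rot [0.05 0.01 0.  ] tilt 0.05
```

View pics/s3.png

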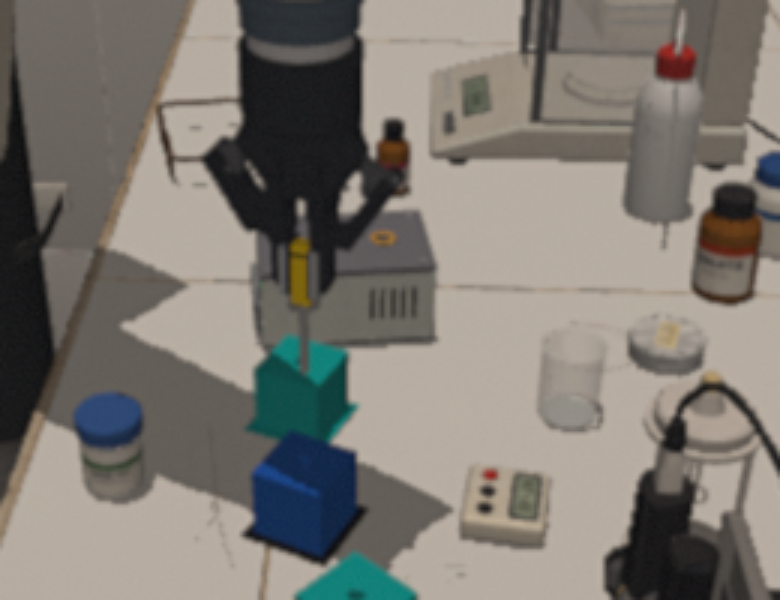

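View pics/w3.png

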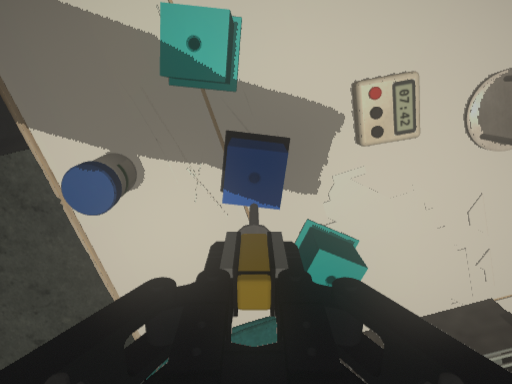

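The pin hangs straight in the jaws: wrist shaft (254,207), empty holder hole at (254,178). I'll record the hole position and the projected tip, then travel.

```bash
cat > m4.py <<'E'
from h import *
s,d=snap('wrist'); W=d['W']
def proj(u,v,h):
    r=W[:3,:3]@np.array([(u-d['cx'])/d['fx'],(v-d['cy'])/d['fy'],1]); return W[:3,3]+r*(h-W[2,3])/r[2]
def px(p):
    c=np.linalg.inv(W)@np.r_[p,1]; return c[0]/c[2]*d['fx']+d['cx'],c[1]/c[2]*d['fy']+d['cy']
print('hole',proj(254.5,178,.058).round(4)); e=s['ee_pos']
print('tip px expected',px(e+[0,0,-.0643]),'flange centre',px(e+[0,0,-.0088]))
hsv=cv2.cvtColor(d['pixels'],cv2.COLOR_BGR2HSV)
cv2.imwrite('pics/w3c.png',cv2.resize(d['pixels'][130:250,195:315],None,fx=5,fy=5,interpolation=cv2.INTER_CUBIC))
E
python3 m4.py
```

```text
hole [ 0.5019 -0.2498  0.058 ]
tip px expected (np.float64(252.75581857355544), np.float64(205.99154133395785)) flange centre (np.float64(252.112440354527), np.float64(242.01016049718592))
```

View pics/w3c.png

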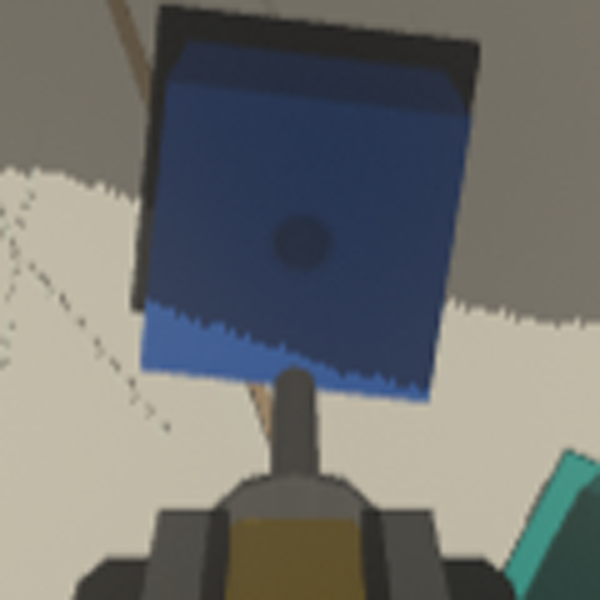

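Emit:
play_rows --translation '[[0.03,-0.004,0],[0.05,-0.007,0],[0.05,-0.007,0],[0.05,-0.007,0],[0.05,-0.007,0],[0.03,-0.005,0],[0,0,0],[0,0,0]]' --delta_rot '[[0,0,0],[0,0,0],[0,0,0],[0,0,0],[0,0,0],[0,0,0],[0,0,0],[0,0,0]]' --jaw '[-1,-1,-1,-1,-1,-1,-1,-1]'

```text
t: 5.88
ee_pos: [0.5458, 0.0166, 0.1867]
tcp_rot: [-0.01, 0.813, 0.583, -0.007]
wrist_force: [-0.4, -0.4, -0.1]
finger_gap: 0.0133
```

```bash
python3 c.py .5527 .031 .17 -18.6; python3 - <<'E'
from h import *
s,d=snap('wrist'); cv2.imwrite('pics/w4.png',d['pixels'])
E
```

```text
t 5.875 pos [0.5458 0.0166 0.1867] F [-0.37 -0.39 -0.14] gap 0.0133
d_mm [15.85  2.32 16.68] rot [-1.35 -0.04 -0.13] tilt 1.36
```

View pics/w4.png

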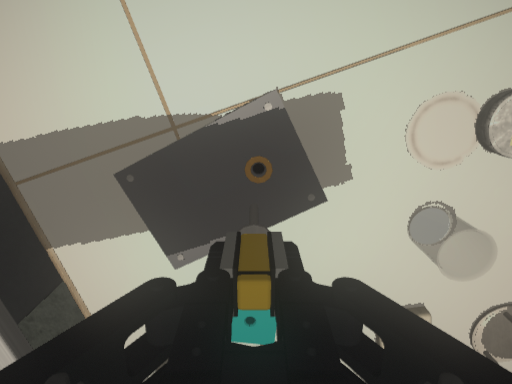

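Emit:
play_rows --translation '[[0.0158,0.0023,0.008],[0,0,0.008],[0,0,0],[0,0,0]]' --delta_rot '[[-1.35,0,-0.1],[0,0,0],[0,0,0],[0,0,0]]' --jaw '[-1,-1,-1,-1]'

```text
t: 6.42
ee_pos: [0.5524, 0.0267, 0.1696]
tcp_rot: [-0.0, 0.814, 0.581, -0.001]
wrist_force: [0.3, -0.2, -0.4]
finger_gap: 0.0132
```

```bash
python3 c.py .5527 .031 .17 -18.6; cat > m5.py <<'E'
from h import *
import sys
s,d=snap('wrist'); np.savez('cur.npz',e=s['ee_pos'],**d); W=d['W']
cv2.imwrite(sys.argv[1],cv2.resize(d['pixels'][130:250,195:315],None,fx=5,fy=5,interpolation=cv2.INTER_CUBIC))
hsv=cv2.cvtColor(d['pixels'],cv2.COLOR_BGR2HSV);H,S,V=[hsv[...,i].astype(int) for i in range(3)]
P=cloud(d); br=(H>8)&(H<25)&(S>90)&(abs(P[...,2]-.081)<.006)&(np.hypot(P[...,0]-.5527,P[...,1]-.031)<.02)
vv,uu=np.nonzero(br); print('ring',len(uu),uu.mean(),vv.mean(),(uu.min()+uu.max())/2,(vv.min()+vv.max())/2)
def proj(u,v,h):
    r=W[:3,:3]@np.array([(u-d['cx'])/d['fx'],(v-d['cy'])/d['fy'],1]); return W[:3,3]+r*(h-W[2,3])/r[2]
def px(p):
    c=np.linalg.inv(W)@np.r_[p,1]; return np.round([c[0]/c[2]*d['fx']+d['cx'],c[1]/c[2]*d['fy']+d['cy']],2)
print('ring at', proj((uu.min()+uu.max())/2,(vv.min()+vv.max())/2,.082).round(4))
print('tip px expected',px(s['ee_pos']-[0,0,.0643]))
E
python3 m5.py pics/w5.png
```

```text
t 6.425 pos [0.5524 0.0267 0.1696] F [ 0.29 -0.22 -0.44] gap 0.0132
d_mm [ 4.12 -1.13 -0.45] rot [-0.08  0.02 -0.35] tilt 0.08
ring 446 251.42152466367713 188.90358744394618 251.5 189.0
ring at [0.5533 0.0319 0.082 ]
tip px expected [252.54 205.87]
```

View pics/w5.png

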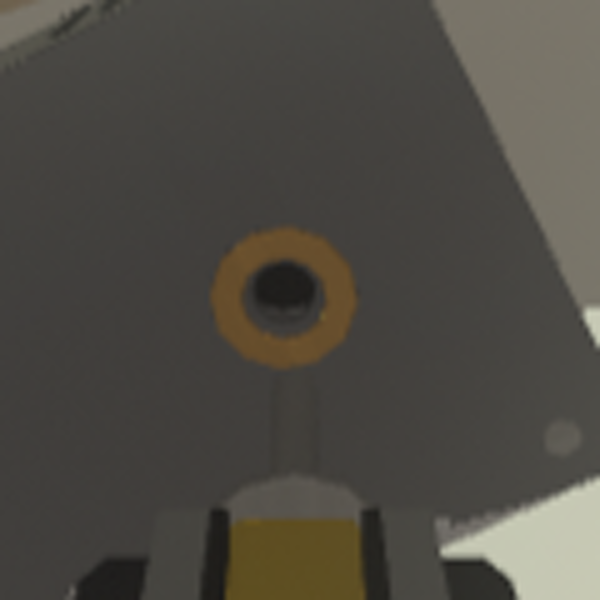

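Ring centre is at wrist (251.8,189.6) and the pin tip at about (254,206). The camera-relative target for the TCP is (0.5526, 0.0318). I'll lower to just over the ring and check again.

Emit:
play_rows --translation '[[0.0048,-0.0015,0.005],[0,0,0.005],[0,0,0.004],[0,0,0],[0,0,0]]' --delta_rot '[[0,0,-0.3],[0,0,0],[0,0,0],[0,0,0],[0,0,0]]' --jaw '[-1,-1,-1,-1,-1]'

```text
t: 7.1
ee_pos: [0.5526, 0.0318, 0.1547]
tcp_rot: [-0.0, 0.812, 0.583, -0.001]
wrist_force: [0.0, -0.2, -0.2]
finger_gap: 0.0131
```

```bash
python3 c.py .5526 .0318 .154 -18.6;python3 m5.py pics/w6.png; python3 - <<'E'
from h import *
for n in ('side','scene'):
    s,d=snap(n); c=d['pixels'][110:210,200:330] if n=='side' else d['pixels'][130:230,180:310]
    cv2.imwrite(f'pics/{n}6.png',cv2.resize(c,None,fx=5,fy=5,interpolation=cv2.INTER_CUBIC))
E
```

```text
t 7.1 pos [0.5526 0.0318 0.1547] F [ 0.01 -0.25 -0.22] gap 0.0131
d_mm [0.   0.04 0.74] rot [-0.08  0.02 -0.04] tilt 0.08
ring 430 253.26046511627908 199.56976744186048 253.0 201.0
ring at [0.5531 0.0323 0.082 ]
tip px expected [252.53 205.86]
```

View pics/w6.png

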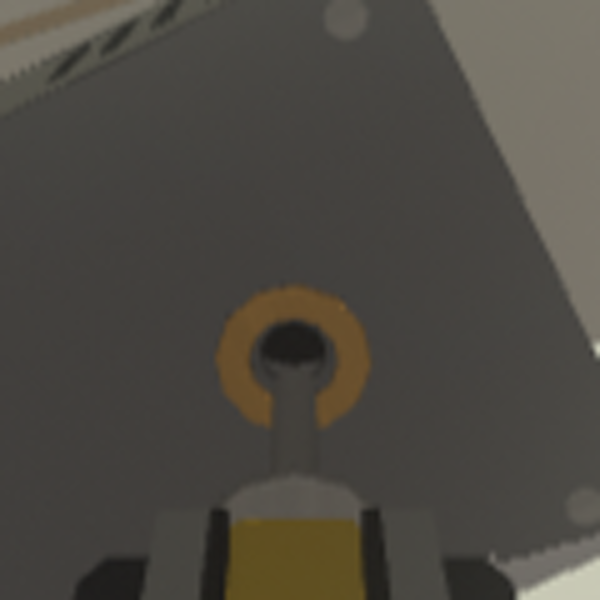

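View pics/side6.png

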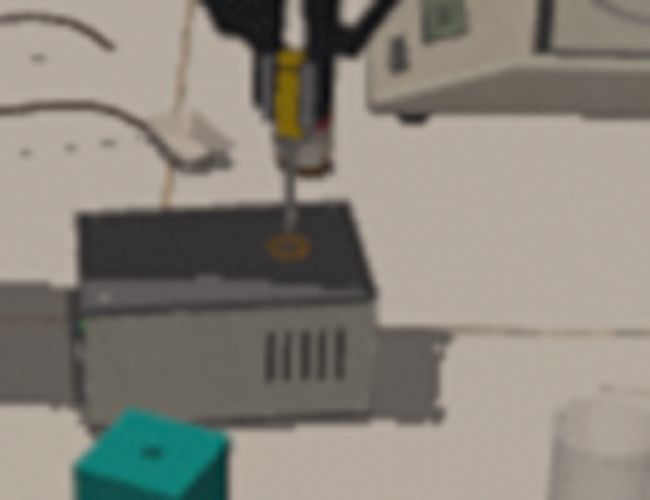

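View pics/scene6.png

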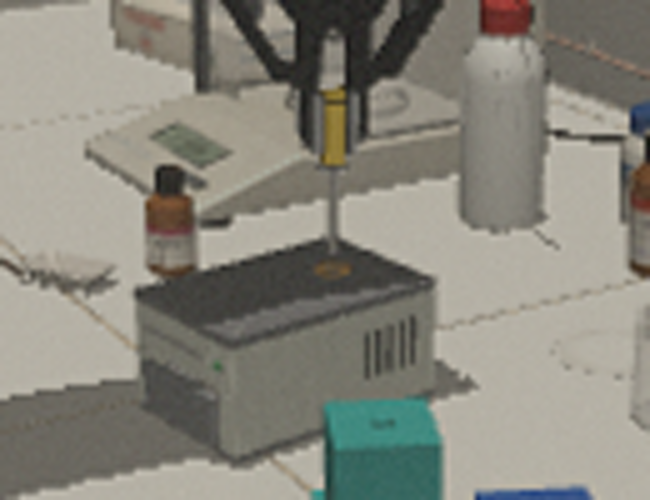

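The pin is laterally in line with the ring (crop 294 vs 294). The tip is about 8 mm above the ring. Now a gentle descent in small steps, since each step restarts from the measured pose and so bounds the force.

Emit:
play_rows --translation '[[0,0,0.003],[0,0,0.002],[0,0,0.0015],[0,0,0.0015],[0,0,0.0015],[0,0,0]]' --delta_rot '[[0,0,0],[0,0,0],[0,0,0],[0,0,0],[0,0,0],[0,0,0]]' --jaw '[-1,-1,-1,-1,-1,-1]'

```text
t: 8.0
ee_pos: [0.5527, 0.0317, 0.1447]
tcp_rot: [-0.0, 0.812, 0.583, -0.0]
wrist_force: [-0.3, -0.1, -0.1]
finger_gap: 0.0133
```

```bash
python3 c.py .5526 .0318 .14 -18.6;python3 m5.py pics/w7.png
```

```text
t 8.0 pos [0.5527 0.0317 0.1447] F [-0.28 -0.14 -0.11] gap 0.0133
d_mm [ 0.05 -0.06  4.69] rot [-0.06  0.02 -0.05] tilt 0.06
ring 462 253.13636363636363 204.2229437229437 253.0 205.5
ring at [0.5533 0.0324 0.082 ]
tip px expected [252.5  205.86]
```

View pics/w7.png

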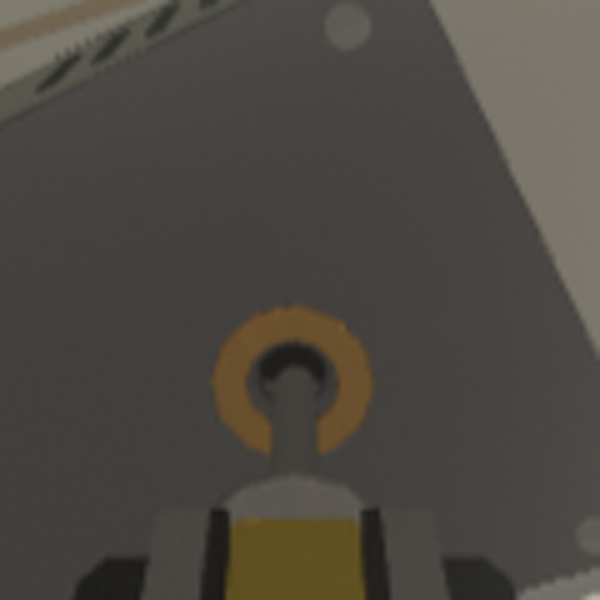

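The tip is at plate level and centred within the ring, with no force. Continuing.

Emit:
play_rows --translation '[[0,0,0.0015],[0,0,0.0015],[0,0,0.0015],[0,0,0.0015],[0,0,0]]' --delta_rot '[[0,0,0],[0,0,0],[0,0,0],[0,0,0],[0,0,0]]' --jaw '[-1,-1,-1,-1,-1]'

```text
t: 8.68
ee_pos: [0.5527, 0.0317, 0.1384]
tcp_rot: [-0.0, 0.812, 0.583, -0.0]
wrist_force: [0.2, 0.1, 0.2]
finger_gap: 0.0135
```

```bash
python3 c.py .5526 .0318 .134 -18.6
```

```text
t 8.675 pos [0.5527 0.0317 0.1384] F [0.16 0.06 0.18] gap 0.0135
d_mm [ 0.02 -0.11  4.43] rot [-0.05  0.01 -0.04] tilt 0.05
```

Emit:
play_rows --translation '[[0,0,0.0015],[0,0,0.0015],[0,0,0.0015],[0,0,0]]' --delta_rot '[[0,0,0],[0,0,0],[0,0,0],[0,0,0]]' --jaw '[-1,-1,-1,-1]'

```text
t: 9.18
ee_pos: [0.5527, 0.0318, 0.1336]
tcp_rot: [-0.0, 0.812, 0.583, -0.0]
wrist_force: [-0.2, -0.5, -1.2]
finger_gap: 0.0132
```

Emit:
play_rows --translation '[[0,0,0.0015],[0,0,0.0015],[0,0,0.0015],[0,0,0]]' --delta_rot '[[0,0,0],[0,0,0],[0,0,0],[0,0,0]]' --jaw '[-1,-1,-1,-1]'

```text
t: 9.68
ee_pos: [0.5527, 0.0318, 0.1288]
tcp_rot: [-0.0, 0.812, 0.583, -0.0]
wrist_force: [-0.3, -0.4, -0.1]
finger_gap: 0.0132
```

Emit:
play_rows --translation '[[0,0,0.0015],[0,0,0.0015],[0,0,0.0015],[0,0,0]]' --delta_rot '[[0,0,0],[0,0,0],[0,0,0],[0,0,0]]' --jaw '[-1,-1,-1,-1]'

```text
t: 10.18
ee_pos: [0.5527, 0.0318, 0.1239]
tcp_rot: [-0.0, 0.812, 0.583, -0.0]
wrist_force: [0.7, 0.2, -0.1]
finger_gap: 0.0131
```

Emit:
play_rows --translation '[[0,0,0.0015],[0,0,0.0015],[0,0,0]]' --delta_rot '[[0,0,0],[0,0,0],[0,0,0]]' --jaw '[-1,-1,-1]'

```text
t: 10.55
ee_pos: [0.5527, 0.0318, 0.1207]
tcp_rot: [-0.0, 0.812, 0.583, -0.0]
wrist_force: [-0.1, 0.2, -1.2]
finger_gap: 0.0133
```

Emit:
play_rows --translation '[[0,0,0.0015],[0,0,0.0015],[0,0,0]]' --delta_rot '[[0,0,0],[0,0,0],[0,0,0]]' --jaw '[-1,-1,-1]'

```text
t: 10.92
ee_pos: [0.5529, 0.0318, 0.119]
tcp_rot: [0.0, 0.812, 0.583, 0.0]
wrist_force: [-0.1, 1.4, 0.3]
finger_gap: 0.0131
```

Emit:
play_rows --translation '[[0,0,0.0015],[0,0,0.0015],[0,0,0]]' --delta_rot '[[0,0,0],[0,0,0],[0,0,0]]' --jaw '[-1,-1,-1]'

```text
t: 11.3
ee_pos: [0.5529, 0.0318, 0.1171]
tcp_rot: [0.001, 0.812, 0.583, 0.001]
wrist_force: [-0.4, 0.1, 2.8]
finger_gap: 0.0132
```

Contact felt at a TCP height of about 0.119 (tip ~25 mm deep). Pressing on gently.

Emit:
play_rows --translation '[[0,0,0.0015],[0,0,0.0015],[0,0,0]]' --delta_rot '[[0,0,0],[0,0,0],[0,0,0]]' --jaw '[-1,-1,-1]'

```text
t: 11.68
ee_pos: [0.5529, 0.0318, 0.1151]
tcp_rot: [0.001, 0.812, 0.583, 0.001]
wrist_force: [-2.4, -0.4, 3.4]
finger_gap: 0.0134
```

Emit:
play_rows --translation '[[0,0,0.0015],[0,0,0.0015],[0,0,0]]' --delta_rot '[[0,0,0],[0,0,0],[0,0,0]]' --jaw '[-1,-1,-1]'

```text
t: 12.05
ee_pos: [0.5529, 0.0318, 0.1133]
tcp_rot: [0.002, 0.812, 0.583, 0.002]
wrist_force: [-2.0, 0.8, 5.4]
finger_gap: 0.0131
```

Emit:
play_rows --translation '[[0,0,0.0015],[0,0,0.0015],[0,0,0]]' --delta_rot '[[0,0,0],[0,0,0],[0,0,0]]' --jaw '[-1,-1,-1]'

```text
t: 12.42
ee_pos: [0.5529, 0.0318, 0.1113]
tcp_rot: [0.002, 0.812, 0.583, 0.002]
wrist_force: [-2.4, 0.0, 6.8]
finger_gap: 0.0132
```

```bash
cat > t.py <<'E'
from h import *
import sys
s,d=snap('scene'); print(s['t'],s['ee_pos'].round(4),s['wrist_force'].round(2)); cv2.imwrite(sys.argv[1],cv2.resize(d['pixels'][130:250,180:310],None,fx=5,fy=5,interpolation=cv2.INTER_CUBIC))
E
python3 t.py pics/t1.png
```

```text
12.425 [0.5529 0.0318 0.1113] [-2.43  0.    6.78]
```

View pics/t1.png

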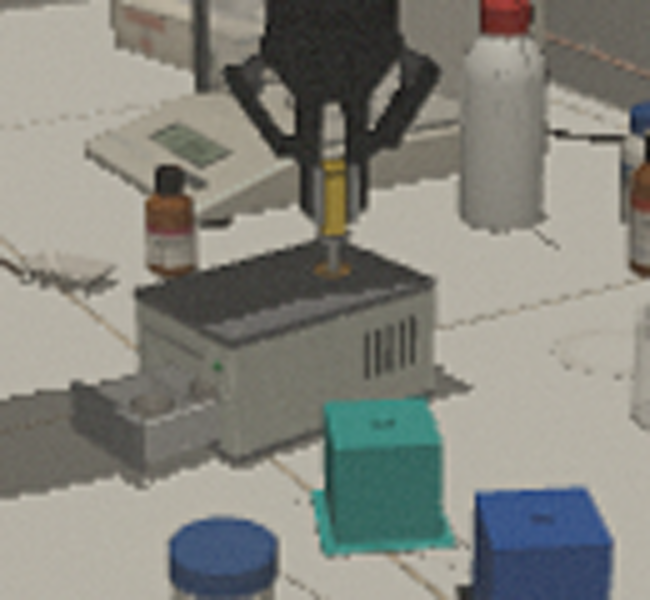

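The tray has popped out fully, with both crucibles visible at crop (145,430). Retracting.

Emit:
play_rows --translation '[[0,0,-0.005],[0,0,-0.01],[0,0,-0.02],[0,0,-0.02],[0,0,-0.02],[0,0,-0.015],[0,0,0],[0,0,0]]' --delta_rot '[[0,0,0],[0,0,0],[0,0,0],[0,0,0],[0,0,0],[0,0,0],[0,0,0],[0,0,0]]' --jaw '[-1,-1,-1,-1,-1,-1,-1,-1]'

```text
t: 13.48
ee_pos: [0.5527, 0.0319, 0.2036]
tcp_rot: [0.002, 0.812, 0.583, 0.002]
wrist_force: [-0.3, -0.2, -1.0]
finger_gap: 0.0132
```

```bash
python3 c.py .5015 -.2497 .19 -18.6; python3 m5.py pics/w8.png
```

```text
t 13.475 pos [0.5527 0.0319 0.2036] F [-0.25 -0.17 -1.05] gap 0.0132
d_mm [-283.18   41.42   13.56] rot [ 0.28 -0.05 -0.03] tilt 0.28
ring 346 252.32947976878611 183.14739884393063 252.5 183.0
ring at [0.5532 0.0321 0.082 ]
tip px expected [251.97 205.97]
```

View pics/w8.png

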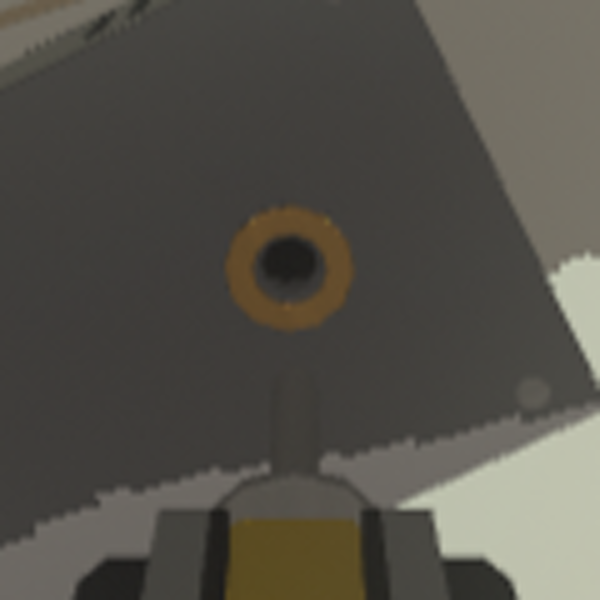

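Emit:
play_rows --translation '[[-0.03,0.005,0],[-0.05,0.007,0],[-0.05,0.007,0],[-0.05,0.007,0],[-0.05,0.007,0],[-0.03,0.005,0],[0,0,0],[0,0,0]]' --delta_rot '[[0.28,0,0],[0,0,0],[0,0,0],[0,0,0],[0,0,0],[0,0,0],[0,0,0],[0,0,0]]' --jaw '[-1,-1,-1,-1,-1,-1,-1,-1]'

```text
t: 14.52
ee_pos: [0.5028, -0.2331, 0.1968]
tcp_rot: [-0.004, 0.812, 0.584, -0.002]
wrist_force: [-0.3, -0.2, -1.3]
finger_gap: 0.013
```

```bash
python3 c.py .5015 -.2497 .15 -18.6
```

```text
t 14.525 pos [ 0.5028 -0.2331  0.1968] F [-0.26 -0.2  -1.27] gap 0.013
d_mm [-16.31   4.43  46.76] rot [-0.51 -0.14  0.08] tilt 0.53
```

Emit:
play_rows --translation '[[-0.0163,0.0044,0.01],[0,0,0.015],[0,0,0.015],[0,0,0],[0,0,0]]' --delta_rot '[[-0.5,-0.14,0.08],[0,0,0],[0,0,0],[0,0,0],[0,0,0]]' --jaw '[-1,-1,-1,-1,-1]'

```text
t: 15.15
ee_pos: [0.5018, -0.2479, 0.1527]
tcp_rot: [-0.001, 0.811, 0.585, -0.0]
wrist_force: [-0.8, -0.1, -1.0]
finger_gap: 0.0134
```

```bash
python3 c.py .5015 -.2497 .135 -18.6; cat > m6.py <<'E'
from h import *
import sys
s,d=snap('wrist'); W=d['W']; np.savez('cur.npz',Wp=W,**d)
cv2.imwrite(sys.argv[1],cv2.resize(d['pixels'][130:250,195:315],None,fx=5,fy=5,interpolation=cv2.INTER_CUBIC))
E
python3 m6.py pics/w9.png
```

```text
t 15.15 pos [ 0.5018 -0.2479  0.1527] F [-0.82 -0.12 -1.01] gap 0.0134
d_mm [-1.8   0.32 17.7 ] rot [-0.09 -0.05  0.21] tilt 0.1
```

View pics/w9.png

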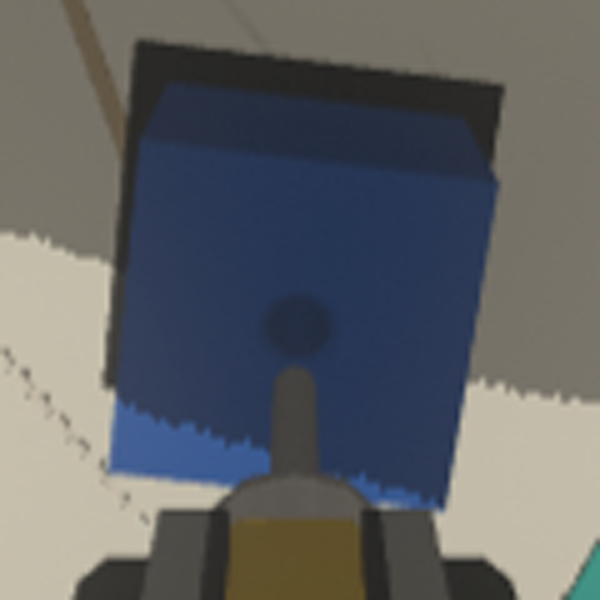

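```bash
cat > pr.py <<'E'
import numpy as np,sys
d=np.load('cur.npz');W=d['Wp'];u,v,h=map(float,sys.argv[1:4])
r=W[:3,:3]@np.array([(u-d['cx'])/d['fx'],(v-d['cy'])/d['fy'],1]);p=W[:3,3]+r*(h-W[2,3])/r[2];print('hole',p.round(4),'minus 0.8 tool y',(p[:2]-.0008*np.array([.948,-.319])).round(4))
E
python3 pr.py 254.6 195 .058; python3 pr.py 254.2 205.4 .0884
```

```text
hole [ 0.5026 -0.2502  0.058 ] minus 0.8 tool y [ 0.5019 -0.2499]
hole [ 0.503  -0.2479  0.0884] minus 0.8 tool y [ 0.5023 -0.2476]
```

Emit:
play_rows --translation '[[-0.0021,0.0008,0.006],[0,0,0.008],[0,0,0.006],[0,0,0],[0,0,0]]' --delta_rot '[[0,0,0.2],[0,0,0],[0,0,0],[0,0,0],[0,0,0]]' --jaw '[-1,-1,-1,-1,-1]'

```text
t: 15.82
ee_pos: [0.5021, -0.2503, 0.1319]
tcp_rot: [-0.0, 0.812, 0.584, 0.0]
wrist_force: [0.1, 0.0, 0.0]
finger_gap: 0.0135
```

```bash
python3 c.py .502 -.2501 .125 -18.6; python3 m6.py pics/w10.png
```

```text
t 15.825 pos [ 0.5021 -0.2503  0.1319] F [0.12 0.02 0.04] gap 0.0135
d_mm [ 0.16 -0.19  6.86] rot [-0.03 -0.03  0.  ] tilt 0.04
```

View pics/w10.png

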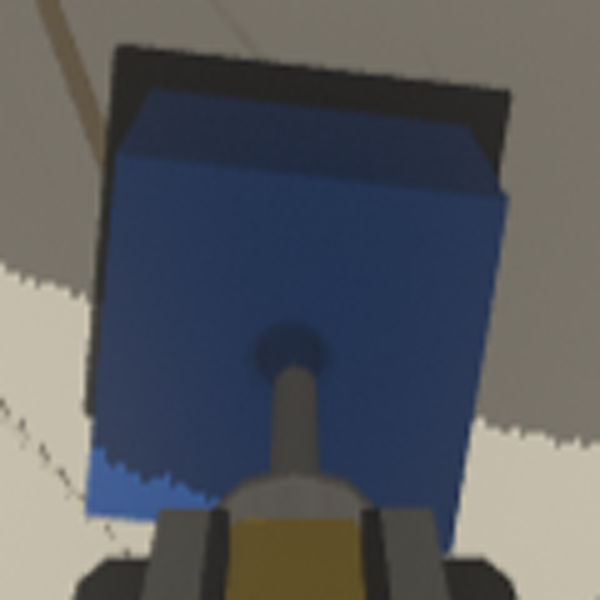

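The pin is lined up with the hole (293,352 in the crop; pin at 295). Lowering.

Emit:
play_rows --translation '[[0,0,0.003],[0,0,0.003],[0,0,0.002],[0,0,0.002],[0,0,0.002],[0,0,0.002],[0,0,0]]' --delta_rot '[[0,0,0],[0,0,0],[0,0,0],[0,0,0],[0,0,0],[0,0,0],[0,0,0]]' --jaw '[-1,-1,-1,-1,-1,-1,-1]'

```text
t: 16.75
ee_pos: [0.5022, -0.2504, 0.1171]
tcp_rot: [-0.0, 0.812, 0.584, 0.0]
wrist_force: [0.0, -0.5, -0.2]
finger_gap: 0.0134
```

```bash
python3 c.py .502 -.2501 .07 -18.6; python3 m6.py pics/w11.png
```

```text
t 16.75 pos [ 0.5022 -0.2504  0.1171] F [ 0.05 -0.46 -0.2 ] gap 0.0134
d_mm [ 0.17 -0.32 47.13] rot [-0.   -0.02  0.  ] tilt 0.02
```

View pics/w11.png

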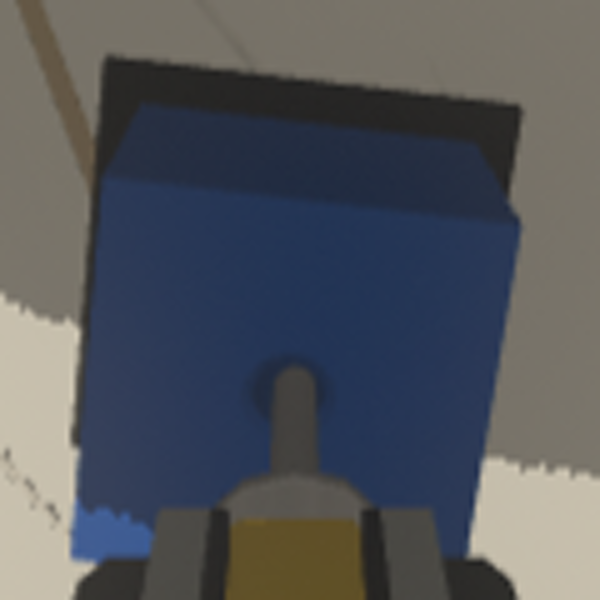

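Emit:
play_rows --translation '[[0,0,0.004],[0,0,0.005],[0,0,0.005],[0,0,0.005],[0,0,0.005],[0,0,0.005],[0,0,0.005],[0,0,0]]' --delta_rot '[[0,0,0],[0,0,0],[0,0,0],[0,0,0],[0,0,0],[0,0,0],[0,0,0],[0,0,0]]' --jaw '[-1,-1,-1,-1,-1,-1,-1,-1]'

```text
t: 17.8
ee_pos: [0.5021, -0.2503, 0.0805]
tcp_rot: [-0.0, 0.812, 0.584, 0.0]
wrist_force: [0.7, -0.2, -1.0]
finger_gap: 0.0135
```

```bash
python3 c.py .502 -.2501 .068 -18.6
```

```text
t 17.8 pos [ 0.5021 -0.2503  0.0805] F [ 0.7  -0.21 -1.03] gap 0.0135
d_mm [ 0.14 -0.18 12.45] rot [-0.03 -0.03  0.  ] tilt 0.04
```

Emit:
play_rows --translation '[[0,0,0.004],[0,0,0.003],[0,0,0.002],[0,0,0.001],[0,0,0.001],[0,0,0.001],[0,0,0]]' --delta_rot '[[0,0,0],[0,0,0],[0,0,0],[0,0,0],[0,0,0],[0,0,0],[0,0,0]]' --jaw '[-1,-1,-1,-1,-1,-1,-1]'

```text
t: 18.68
ee_pos: [0.5024, -0.2505, 0.0681]
tcp_rot: [0.0, 0.812, 0.584, 0.0]
wrist_force: [-0.3, 0.4, 0.5]
finger_gap: 0.0133
```

```bash
python3 c.py .502 -.2501 .068 -18.6
```

```text
t 18.675 pos [ 0.5024 -0.2505  0.0681] F [-0.28  0.4   0.49] gap 0.0133
d_mm [ 0.22 -0.51  0.08] rot [ 0.02 -0.01  0.  ] tilt 0.03
```

The pin is home at the grasp height. Release and retreat.

Emit:
play_rows --translation '[[0,0,0],[0,0,0],[0,0,0],[0,0,0],[0,0,-0.01],[0,0,-0.03],[0,0,-0.04],[0,0,-0.04],[0,0,0],[0,0,0]]' --delta_rot '[[0,0,0],[0,0,0],[0,0,0],[0,0,0],[0,0,0],[0,0,0],[0,0,0],[0,0,0],[0,0,0],[0,0,0]]' --jaw '[-0.3,0,0,0,0,0,0,0,0,0]'

```text
t: 19.92
ee_pos: [0.5022, -0.2503, 0.1946]
tcp_rot: [0.001, 0.812, 0.584, 0.0]
wrist_force: [-0.5, 0.3, -0.0]
finger_gap: 0.0428
```

```bash
python3 - <<'E'
from h import *
for n in ('wrist','side','scene'):
    s,d=snap(n); P=cloud(d); c=d['pixels'] if n=='wrist' else d['pixels'][120:280,140:340] if n=='side' else d['pixels'][130:280,180:380]
    cv2.imwrite(f'pics/{n}12.png',c if n=='wrist' else cv2.resize(c,None,fx=3.5,fy=3.5,interpolation=cv2.INTER_CUBIC))
    hsv=cv2.cvtColor(d['pixels'],cv2.COLOR_BGR2HSV);H,S=hsv[...,0],hsv[...,1]
    m=(H>15)&(H<35)&(S>130)&(abs(P[...,2]-.105)<.006)&(abs(P[...,0]-.502)<.03)&(abs(P[...,1]+.25)<.03); print(n,P[m].mean(0).round(4),np.percentile(P[m][:,2],95).round(4))
    t=(P[...,0]<.435)&(P[...,0]>.36)&(abs(P[...,1]-.015)<.05)&(P[...,2]>.015)&(P[...,2]<.06); 
    if t.sum(): print('tray minx',np.percentile(P[t][:,0],3).round(4),t.sum())
print(s['ee_pos'],s['wrist_force'],s['finger_gap'])
E
```

```text
wrist [ 0.5035 -0.2505  0.1044] 0.1056
side [ 0.5014 -0.2563  0.1054] 0.1086
tray minx 0.3878 340
scene [ 0.4995 -0.2554  0.105 ] 0.1064
tray minx 0.3852 308
[ 0.50213078 -0.25032709  0.19419778] [-0.41319262  0.00984962 -0.329613  ] 0.04245484895135903
```

View pics/side12.png

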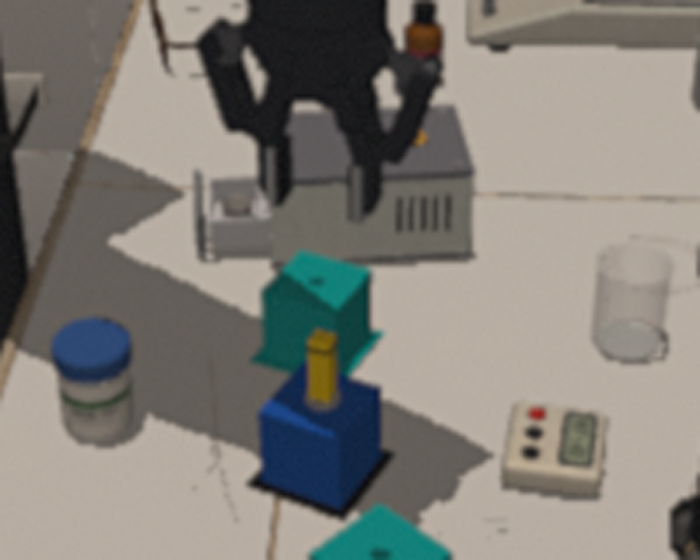

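View pics/wrist12.png

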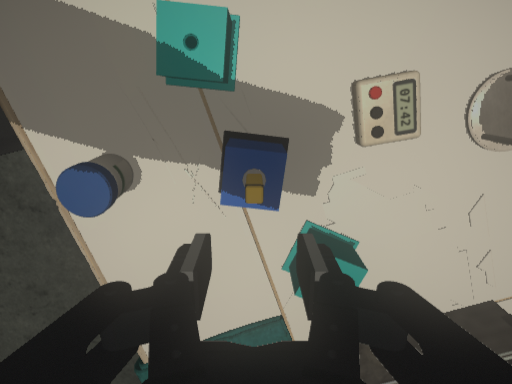

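View pics/scene12.png

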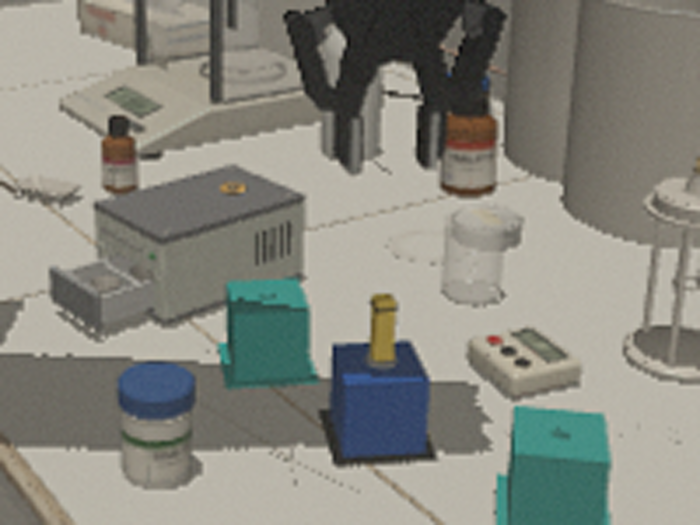

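The pin is upright with its flange on the block and its top at 0.106. The tray is out, the bystanders haven't moved and the gripper is clear. Handing in.

```bash
python3 -c "
from station import job; print(job.close_job())"
```

```text
the job is handed in; nothing more can be done
None
```

The crucible tray is out, the release pin is back upright and home in its blue holder, and the job was handed in at about 20 s of the 58 s allowed. No verdict was reported.

- **Pressing the latch:** I lowered the pin through the brass-ringed hole and felt the spring cap about 25 mm down. I pressed it about 8 mm until the tray popped out. The highest vertical force I read was about 7 N against the 25 N limit, with about 2.4 N sideways. I only read force at the end of each short move, so brief peaks in between would not show.
- **Tray:** the front now stands at x ≈ 0.387 in both fixed cameras, against an estimated 0.44 for shut, so roughly 50 mm out. Both crucibles were still in it when last checked, just after it sprang out.
- **Pin:** the top of the handle reads 0.105–0.106 m high (0.106 expected when home). The wrist camera places it within about 2 mm of the hole axis. The side and scene cameras read 5–6 mm off in y, but they see mostly one face of the handle and read the same way before the grasp, so I relied on the wrist view.
- **Surroundings:** beaker, timer, sample pot and dropper bottle looked unmoved and upright in the last pictures, judged by eye. The gripper is open and clear above the holder.

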